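Open the proofing bed and register the lino block

ROBOT

A 7-joint arm with a two-finger parallel gripper is mounted at the origin on the work surface. World frame = base frame: x ahead of the robot, y to its left, z up, the work surface at z = 0. Lengths are in m, angles in rad, forces in N, time in s.
With the tool pointing down it reaches from about 0.4 to 0.85 m from the base axis. Payload 4.5 kg.
Tool frame: the origin (TCP) lies on the mounting face of the last link; the fingertips stand 166 mm ahead of it and the grasp point (between the pads) lies 147 mm ahead of it; z points along the fingers, y is the line along which they close (so a half turn about z gives the same grasp; the last joint's range is limited). The gripper opens to 88 mm and grips with 3 to 60 N. Pads are 18 mm wide; open, the fingers measure 123 mm over their backs; the gripper's body (75 mm by 187 mm) begins 45 mm behind the grasp point.
Start: joints at [-1.3, 0.689, -0.195, 1.565, 0.157, 0.902, -0.215], TCP at [0.147, 0.608, 0.405] pointing down, gripper open.
Joint ranges: [-3.01, 3.01], [-0.46, 2.08], [-1.47, 1.51], [0.13, 2.56], [-1, 4.14], [0.04, 2.09], [-2.66, 2.66]. Speed limits (rad/s): [2.57, 2.57, 3.14, 3.14, 3.14, 3.14, 3.14].

INTERFACE

Orientations are given as a unit quaternion [x, y, z, w].
In Python, from plant import r, snapshot gives the robot as it stands. The module is installed in compiled form; this text tells all that it offers.
- The arm moves only by the tool move_arm, never from a script. Its argument "rows" is a list of rows, each a list of 5 numbers: the shift along the tool's x, y, z in m, then the turn about the tool's z in rad, then the finger opening in m, from 0 to 0.0881. In form: [[dx, dy, dz, spin, claw], ...]. A call has 1 to 10 rows; each row shifts and turns the commanded pose from where the row before left it, along the tool's axes as they then stand; what a row does not reach is not made up. A row lasts 1/12 s, in which the tool goes at most 41.7 mm and 7.16 degrees, less where a joint would pass 70% of its speed; a pose out of reach is approached as far as the arm can. A call with a gripper value outside its range is refused whole. The fingers move at their own pace and stop on an object; "newtons" is the grip in N (left out, the last holds). Time passes only in rows, so rows that do not move let the fingers close. It gives the time, the measured TCP pose, the force, the opening and the grip force at its end, in the units of the state.
- r.get_state(): the state, without advancing time (a new reading comes with each control period).
- snapshot(name): name is "side" or "top"; returns a dict with "color" (480x640x3 uint8, red, green, blue), "depth" (480x640 float32, m along the optical axis (not along the pixel's ray), 0 where there is no reading), "mtx" (3x3 intrinsics, pixels), "eye" and "orientation" of the camera in the world. Camera axes: x right, y up, looking along -z (the intrinsics and any distortion apply to the point x, -y, -z); pixel columns grow to the right and rows downward; lengths in m; the calibration is good to about 2 mm. A picture is of the moment at which its call begins.
- r.finish_job(): hands the job in; it is judged then, once.
The state is a dict: "clock": time; "q": joint angles; "qd": joint speeds; "joint_torque": joint torques, N m; "tool_pos": TCP position; "eef_rot": TCP orientation; "contact_force": force on the tool from outside, world axes, zero at the start; "moment": the same for the moment, N m; "opening": opening from 0.0 (shut) to 1.0 (fully open); "finger_force": force on a finger pad.
Only numpy, scipy, OpenCV 4.12 (cv2) and the standard library are available. Lean on these libraries where they do the work, as an engineer would, in place of code of your own. Each camera call takes 0.05 s, during which the arm holds its last target. There are 200 camera calls.

TASK

Raise the counterweighted hold-down arm of the proofing bed with light pushes on its crossbar, without gripping it and without flinging it, until it goes over its balance point and rests fully open by itself. Then press the lino block firmly but gently against the side fence, slide it along the fence and press it in the same way against the back stop, and leave it flush with both. Leave the other things on the bench where they are.

Things in the scene. Friction and masses are not known exactly. Their poses are not given: they have to be found in the camera images.
- bed: Dark wooden bed fixed to the bench, top face 20 mm above the bench. Origin on its underside; it reaches 140 mm before (-x) to 170 mm behind (+x) the origin and 130 mm to either side. Its x axis points from the operator to the arm's hinge, y to the left, z up; offsets in these texts are in this frame. Block home: block centre at x = +5, y = 0 mm.
- holddown (a joint): Angle of the hold-down arm, rad: 0 = down (as it starts), 1.0 = open stop. Two rods (16 mm thick, y = +-85 mm) join hinge and crossbar, 220 mm apart; at 0 they slope 35 degrees up from the hinge towards the operator, at 1.0 they stand upright. The balance point differs (about 0.3 to 0.6 rad): below it the arm sinks shut, beyond it open by itself, oil-damped, in 1 to 4 s.
- hinge (a point): Middle of the arm's hinge line, which runs along the bed's y at x = +130, z = 70 mm, between two posts (94 to 106 mm to either side, 90 mm tall).
- foot (a point): Underside of the arm's 40 mm round rubber foot, on a leg under the arm: with the arm down at x = +40 mm, 12 mm above the bed, in the way of the block's home; with the arm open at about x = +50 mm, 105 mm above the bed.
- weight_center (a point): Centre of the arm's counterweight, a steel cylinder 50 mm across and 50 mm long on a tail 80 mm from the hinge, behind it. Its mass is not known exactly (0.43 to 0.78 kg).
- handle: The arm's crossbar: round steel bar 18 mm thick along y, clear for 150 mm between the rods. Origin at its centre: arm down x = -50, z = 196 mm; open x = +138, z = 290 mm. Push it from the operator's side (-x) with shut fingers, slowly, moving up and back with it along its arc (a level push jams on friction). 3 to 12 N lifts it, less near balance; over 20 N is too much, so never pinch it.
- block_center (a point): Centre (half-way up) of the loose lino block: wood with a grey top, 110 mm long (x), 64 mm wide (y), 23 mm tall, 0.17 to 0.35 kg, lying flat on the front of the bed, a little turned and to the right of the fence. Axes along its sides. It slides under a push of 1 to 4 N; meet fence and stop slower than 15 mm/s, or the knock is too hard.
- block: The same lino block; origin at the centre of its underside.
- stop: Back stop: fixed aluminium strip on the bed, 16 mm tall, 100 mm long along y (-65 to +35 mm), 12 mm thick. Origin: foot of its front face (x = +60 mm), on the bed's top, in the middle of its length. Press the block on it with some 8 to 15 N (6 N at least); more than 25 N is too much.
- fence: Side fence: fixed aluminium strip on the bed, 16 mm tall, 190 mm long along x (-130 to +60 mm), 12 mm thick. Origin: foot of its right-hand (-y) face (y = +32 mm), half-way along, on the bed's top. The block's left side goes against it, pressed with some 8 to 15 N (6 N at least); more than 25 N is too much.
- pencil_can: Bystander: open tin can, 72 mm across and 85 mm tall, standing with pencils in it. Origin under its middle. Leave it alone.
- spray_can: Bystander: spray can, 56 mm across and 170 mm tall, standing. Origin under its middle. Leave it alone.
- paste_jar: Bystander: squat paste jar, 72 mm across and 60 mm tall. Origin under its middle. Leave it alone.
- brayer: Bystander: ink roller (90 mm wide roll, wooden handle, about 180 mm long) lying on the table. Origin under its middle. Leave it alone.
- ink_tin: Bystander: small round tin, 52 mm across and 40 mm tall, standing on the bed's back left part behind the fence. Origin under its middle. Leave it alone.
- brush: Bystander: paint brush lying on the table at the bed's right side. Origin under its middle. Leave it alone.
There are look-alikes about, which are no part of the job. What is shaped like the block but purple is not meant.

How it is judged:
By the outcome, as a careful person would: the job done as asked, in the order asked, and still so for the second after the job is handed in, with the robot touching nothing.
It also fails if it takes over 72 s, if anything falls off the work surface, if the arm or the gripper's body presses on something with over 40 N, if the wrist force passes 120 N, or if a joint passes its speed limit or range.

## Working session

There is one attempt and no reset: what is moved stays moved. The work goes in short steps, Python scripts to look and compute and a tool call to move; the robot and the scene stay as the last step left them, time stands still between calls to the robot, and variables do not carry over. Pictures are saved under pics/ and viewed, at most 10 in all, crops included, and the job is handed in when it is done.

Besides the shell and the picture viewer there is one more tool, called after "Call:" as name(argument=value, ...) on one line, values as JSON. move_arm: Moves the arm, as the interface text tells. Its arguments: {"type":"object","properties":{"rows":{"type":"array"},"newtons":{"type":"number"}},"required":["rows"]}

```bash
mkdir -p pics; cat > h.py <<'E'
import numpy as np, cv2
from scipy.spatial.transform import Rotation as R
from plant import r, snapshot
def cloud(s):
    K=s["mtx"];d=s["depth"];v,u=np.mgrid[:480,:640]
    x=(u-K[0][2])/K[0][0]*d;y=(v-K[1][2])/K[1][1]*d
    return np.stack([x,-y,-d],-1)@R.from_quat(s["orientation"]).as_matrix().T+np.array(s["eye"])
def save(n,im): cv2.imwrite(f"pics/{n}.png",im[...,::-1])
E
python3 - <<'E'
from h import *
for n in("top","side"):
    s=snapshot(n);save(n+"0",s["color"]);np.savez(n+"0.npz",**s);print(n,{k:v for k,v in s.items() if k not in("color","depth")})
print(r.get_state())
E
```

```text
top {'mtx': array([[509.46215323,   0.        , 320.93446798],
       [  0.        , 509.46215323, 241.57537473],
       [  0.        ,   0.        ,   1.        ]]), 'eye': array([ 0.46863554, -0.02179882,  1.41523417]), 'orientation': array([ 0.0221489 , -0.02477924, -0.70364937,  0.70976967])}
side {'mtx': array([[487.15390326,   0.        , 319.17634111],
       [  0.        , 487.15390326, 240.65390554],
       [  0.        ,   0.        ,   1.        ]]), 'eye': array([0.2962744 , 0.72008619, 0.83125618]), 'orientation': array([-0.06895988,  0.40226754,  0.90274236, -0.13594702])}
{'clock': 0.1, 'q': array([-1.30020625,  0.68988016, -0.1945361 ,  1.56619972,  0.15729185,
        0.9025183 , -0.21508235]), 'qd': array([-0.00176548, -0.00156138,  0.00072325, -0.00349817, -0.00095891,
        0.00041288, -0.00107391]), 'joint_torque': array([-3.19593106e-03, -5.28498924e+01, -1.27181869e+00, -1.53838760e+01,
       -5.26140479e-02,  1.92479187e-03,  5.43759666e-05]), 'tool_pos': array([0.14656319, 0.60727927, 0.40401362]), 'eef_rot': array([ 1.18070776e-01,  9.93004854e-01, -8.06274466e-04, -4.32361820e-05]), 'contact_force': array([ 0.13044796, -0.66657446,  0.91379656]), 'moment': array([-0.03041632, -0.02319361, -0.06553634]), 'finger_force': 0.0, 'opening': 0.9998304272778608}
```

View pics/top0.png

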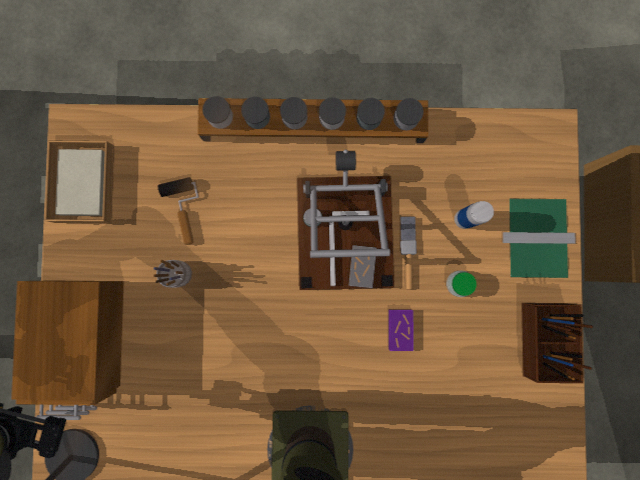

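View pics/side0.png

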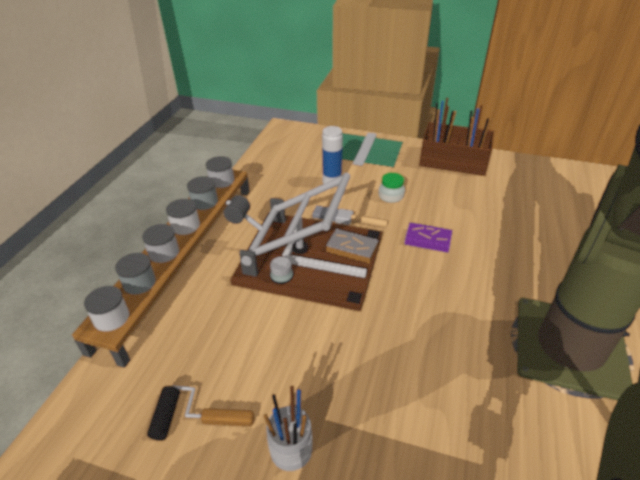

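The top view shows two candidates. The grey-topped block lies on the bed at (363,267), and the purple look-alike is on the table at (401,330). I choose the grey one. The crossbar is at about (350,251), the hinge at about (345,187), and the fence at about (333,252).

```bash
python3 - <<'E'
from h import *
s=dict(np.load("top0.npz"));P=cloud(s);c=s["color"].astype(int)
sub=np.zeros((480,640),bool);sub[165:300,285:405]=1
z=P[...,2]
m=sub&(abs(z-.02)<.006)&(c.sum(-1)<200)
pts=P[m][:,:2].astype(np.float32)*1000
rc=cv2.minAreaRect(pts);print("bed",rc, m.sum())
# robust bed rect percentile
for a in range(-4,10,1):
    t=np.radians(a);e=pts@np.array([[np.cos(t),-np.sin(t)],[np.sin(t),np.cos(t)]])
    lo,hi=np.percentile(e,.3,0),np.percentile(e,99.7,0);print(a,lo.round(),hi.round(),(hi-lo).round(1))
blk=sub&(abs(z-.043)<.006)&(abs(c[...,0]-c[...,2])<60);blk[:244]=0;blk[:,:342]=0
n,l,st,ce=cv2.connectedComponentsWithStats(blk.astype(np.uint8));i=1+st[1:,4].argmax()
print("block",st[i],cv2.minAreaRect(P[l==i][:,:2].astype(np.float32)*1000),np.median(z[l==i]))
f=sub&(abs(z-.036)<.004);f[:,342:]=0;f[:225]=0
print("fence",cv2.minAreaRect(P[f][:,:2].astype(np.float32)*1000),f.sum())
h=sub&(z>.17)&(z<.23);h[:243]=0
q=P[h];print("bar",q.mean(0),q.min(0),q.max(0),h.sum())
k=cv2.fitLine(q[:,:2].astype(np.float32),2,0,.01,.01).ravel();print(k)
w=np.zeros_like(sub);w[150:168,335:356]=1;w&=z>.03;print("cw",np.median(P[w],0),w.sum())
save("crop0",cv2.resize(s["color"][150:300,280:420],None,fx=4,fy=4,interpolation=2))
E
```

```text
bed ((589.4970703125, -109.51429748535156), (310.6579895019531, 292.63140869140625), 1.8092988729476929) 6283
-4 [ 432. -195.] [755.  86.] [322.9 281.4]
-3 [ 432. -204.] [752.  74.] [319.6 277.5]
-2 [ 432. -212.] [750.  61.] [317.3 273.4]
-1 [ 432. -220.] [747.  50.] [315.1 269.8]
0 [ 432. -228.] [744.  38.] [312.8 266. ]
1 [ 432. -237.] [742.  26.] [309.9 262.4]
2 [ 431. -246.] [739.  15.] [308.  261.3]
3 [ 428. -258.] [737.   7.] [309.4 264.9]
4 [ 425. -271.] [736.  -2.] [311.6 268.8]
5 [ 421. -283.] [735. -10.] [314.1 272.9]
6 [ 417. -295.] [734. -18.] [316.8 276.9]
7 [ 413. -307.] [733. -26.] [320.1 280.7]
8 [ 408. -319.] [731. -34.] [322.9 284.7]
9 [ 404. -331.] [729. -42.] [325.9 288.6]
block [348 256  27  32 654] ((482.4483337402344, -135.8866424560547), (64.44799041748047, 85.1772232055664), 84.67044830322266) 0.043769731860907934
fence ((524.3704833984375, -35.53605270385742), (162.88766479492188, 87.13461303710938), 0.7027941942214966) 216
bar [ 0.5252627  -0.09217372  0.20234329] [ 0.51232561 -0.18901245  0.18281955] [ 5.48164998e-01 -6.96133784e-05  2.10648514e-01] 677
[ 0.02629092 -0.99965435  0.5252627  -0.09217372]
cw [ 0.76239472 -0.08511602  0.14365741] 354
```

View pics/crop0.png

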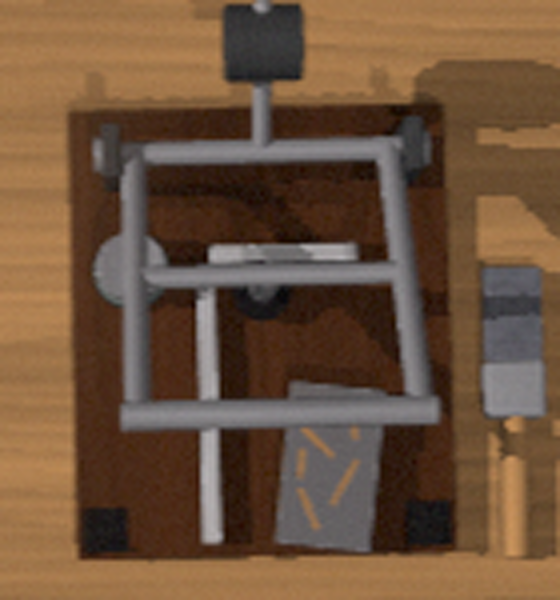

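The crop confirms the chosen block: grey top, on the bed right of the fence, turned about -5° in world. The bed origin comes out near (0.573,-0.096) with yaw 1.6°. Next I turn the tool to the bed's axes, shut the fingers and start across.

Call:
move_arm(rows=[[0,0,-0.01,-0.088,0],[0,0,-0.01,-0.088,0],[0,0,-0.01,-0.088,0],[-0.022,-0.026,0,0,0],[-0.022,-0.026,0,0,0],[-0.022,-0.026,0,0,0],[-0.022,-0.026,0,0,0],[-0.022,-0.026,0,0,0],[-0.022,-0.026,0,0,0],[-0.022,-0.026,0,0,0]], newtons=20)

```text
clock: 0.93
tool_pos: [0.3063, 0.4283, 0.4344]
eef_rot: [-0.014, 1.0, -0.0, -0.0]
contact_force: [1.3, 0.3, -0.3]
opening: 0.27
finger_force: 0.0
```

Call:
move_arm(rows=[[-0.022,-0.026,0,0,0],[-0.022,-0.026,0,0,0],[-0.022,-0.026,0,0,0],[-0.022,-0.026,0,0,0],[-0.022,-0.026,0,0,0],[0,-0.035,0,0,0],[0,-0.035,0,0,0],[0,-0.035,0,0,0],[0,-0.035,0,0,0],[0,-0.035,0,0,0]])

```text
clock: 1.77
tool_pos: [0.4234, 0.1262, 0.4345]
eef_rot: [-0.014, 1.0, -0.0, -0.0]
contact_force: [1.6, -0.4, -0.5]
opening: 0.003
finger_force: 0.0
```

Call:
move_arm(rows=[[-0.005,-0.03,0,0,0],[-0.005,-0.03,0,0,0],[-0.005,-0.03,0,0,0],[-0.005,-0.03,0,0,0],[-0.005,-0.03,0,0,0],[-0.005,-0.03,0,0,0],[-0.005,-0.03,0.02,0,0],[0,0,0.03,0,0],[0,0,0.03,0,0],[0,0,0.017,0,0]])

```text
clock: 2.6
tool_pos: [0.4636, -0.0819, 0.3352]
eef_rot: [-0.013, 1.0, 0.0, -0.002]
contact_force: [0.5, 0.2, -0.3]
opening: 0.009
finger_force: 0.0
```

Call:
move_arm(rows=[[0,0,0,0,0],[0,0,0,0,0]])

```text
clock: 2.77
tool_pos: [0.4643, -0.0809, 0.3372]
eef_rot: [-0.014, 1.0, 0.0, -0.001]
contact_force: [0.7, 0.1, 0.9]
opening: 0.002
finger_force: 0.0
```

Call:
move_arm(rows=[[-0.006,-0.004,0,0,0],[-0.006,-0.004,0,0,0],[-0.006,-0.004,0,0,0],[-0.006,-0.003,0,0,0],[-0.003,0,0,0,0],[-0.003,0,0,0,0],[0,0,0,0,0]])

```text
clock: 3.35
tool_pos: [0.4955, -0.0951, 0.3379]
eef_rot: [-0.014, 1.0, 0.0, 0.001]
contact_force: [0.7, -0.3, -0.2]
opening: 0.003
finger_force: 0.0
```

Call:
move_arm(rows=[[-0.002,0,0,0,0],[-0.002,0,0,0,0],[-0.002,0,0,0,0],[0,0,0,0,0]])

```text
clock: 3.68
tool_pos: [0.5012, -0.0949, 0.3377]
eef_rot: [-0.014, 1.0, 0.0, 0.0]
contact_force: [0.1, 0.3, -0.1]
opening: 0.008
finger_force: 0.0
```

Call:
move_arm(rows=[[-0.0015,0,-0.0005,0,0],[-0.0015,0,-0.0005,0,0],[-0.0015,0,-0.001,0,0],[-0.0015,0,-0.001,0,0]])

```text
clock: 4.02
tool_pos: [0.506, -0.0949, 0.3404]
eef_rot: [-0.014, 1.0, -0.0, -0.002]
contact_force: [-4.1, 0.0, 0.3]
opening: 0.002
finger_force: 2.0
```

Call:
move_arm(rows=[[-0.0015,0,-0.0022,0,0],[-0.0015,0,-0.0022,0,0],[-0.0016,0,-0.0022,0,0],[-0.0016,0,-0.0021,0,0],[-0.0016,0,-0.0021,0,0]])

```text
clock: 4.43
tool_pos: [0.514, -0.0946, 0.3516]
eef_rot: [-0.014, 1.0, 0.0, -0.001]
contact_force: [-5.3, 0.3, 1.3]
opening: 0.007
finger_force: 2.7
```

Call:
move_arm(rows=[[-0.0016,0,-0.0023,0,0],[-0.0017,0,-0.0023,0,0],[-0.0017,0,-0.0022,0,0],[-0.0017,0,-0.0022,0,0],[-0.0018,0,-0.0021,0,0],[-0.0018,0,-0.0021,0,0],[-0.0018,0,-0.002,0,0],[-0.0018,0,-0.002,0,0]])

```text
clock: 5.1
tool_pos: [0.5285, -0.0942, 0.3691]
eef_rot: [-0.014, 1.0, 0.0, -0.0]
contact_force: [-4.5, -0.3, 1.8]
opening: 0.006
finger_force: 2.5
```

Call:
move_arm(rows=[[-0.0019,0,-0.002,0,0],[-0.0019,0,-0.002,0,0],[-0.0019,0,-0.0019,0,0],[-0.0019,0,-0.0019,0,0],[-0.002,0,-0.0018,0,0],[-0.002,0,-0.0018,0,0],[-0.002,0,-0.0018,0,0],[-0.002,0,-0.0017,0,0],[-0.0021,0,-0.0017,0,0],[-0.0021,0,-0.0017,0,0]])

```text
clock: 5.93
tool_pos: [0.5483, -0.0935, 0.3877]
eef_rot: [-0.014, 1.0, 0.0, -0.0]
contact_force: [-6.7, 1.2, 4.4]
opening: 0.002
finger_force: 3.2
```

Call:
move_arm(rows=[[-0.0021,0,-0.0017,0,0],[-0.0021,0,-0.0016,0,0],[-0.0021,0,-0.0016,0,0],[-0.0022,0,-0.0016,0,0],[-0.0022,0,-0.0015,0,0],[-0.0022,0,-0.0015,0,0],[-0.0022,0,-0.0014,0,0],[-0.0022,0,-0.0014,0,0]])

```text
clock: 6.6
tool_pos: [0.5662, -0.0933, 0.3997]
eef_rot: [-0.014, 1.0, -0.0, 0.001]
contact_force: [-3.0, 0.1, 2.8]
opening: 0.001
finger_force: 1.5
```

Call:
move_arm(rows=[[-0.0022,0,-0.0015,0,0],[-0.0022,0,-0.0015,0,0],[-0.0023,0,-0.0014,0,0],[-0.0023,0,-0.0014,0,0],[-0.0023,0,-0.0013,0,0],[-0.0023,0,-0.0013,0,0],[-0.0023,0,-0.0013,0,0],[-0.0023,0,-0.0012,0,0]])

```text
clock: 7.27
tool_pos: [0.5842, -0.0928, 0.4103]
eef_rot: [-0.014, 1.0, 0.0, 0.0]
contact_force: [-1.4, 0.1, 1.3]
opening: 0.005
finger_force: 0.7
```

Call:
move_arm(rows=[[-0.0023,0,-0.0012,0,0],[-0.0023,0,-0.0012,0,0],[-0.0023,0,-0.0012,0,0],[-0.0023,0,-0.0011,0,0],[-0.0023,0,-0.0011,0,0],[-0.0024,0,-0.001,0,0],[-0.0024,0,-0.001,0,0],[-0.0024,0,-0.001,0,0]])

```text
clock: 7.93
tool_pos: [0.6028, -0.0923, 0.4191]
eef_rot: [-0.014, 1.0, 0.0, 0.0]
contact_force: [-0.4, -0.1, 0.1]
opening: 0.008
finger_force: 0.3
```

Call:
move_arm(rows=[[-0.0023,0,-0.001,0,0],[-0.0023,0,-0.001,0,0],[-0.0023,0,-0.0009,0,0],[-0.0023,0,-0.0009,0,0],[-0.0023,0,-0.0008,0,0],[-0.0023,0,-0.0008,0,0],[0,0,0,0,0],[0,0,0,0,0],[0,0,0,0,0],[0,0,0,0,0]])

```text
clock: 8.77
tool_pos: [0.6162, -0.0919, 0.4243]
eef_rot: [-0.014, 1.0, 0.0, -0.0]
contact_force: [0.3, -0.4, 0.4]
opening: 0.007
finger_force: 0.0
```

```bash
python3 - <<'E'
from h import *
s=snapshot("side");save("side1",s["color"]);print(r.get_state()["contact_force"])
E
```

```text
[-0.10313044  0.30449898 -0.18637268]
```

View pics/side1.png

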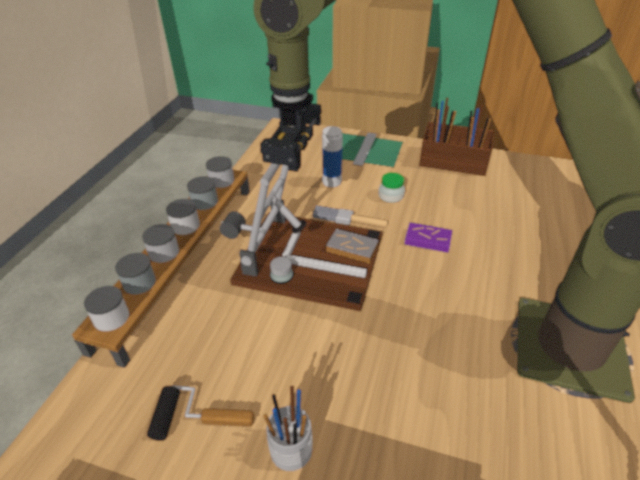

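The side view shows the hold-down past balance, rods at about (268,205) moving away by itself, with no force on the fingers. I now back off and go down on the block's right side.

Call:
move_arm(rows=[[0.01,0,0,0,0],[0.02,0,0,0,0],[0.024,0,0,0,0],[0.024,-0.018,0,0,0],[0.02,-0.025,0,0,0],[0.01,-0.025,0,0,0],[0.01,-0.025,0,0,0],[0,-0.02,0.02,0,0],[0,0,0.03,0,0],[0,0,0.03,0,0]])

```text
clock: 9.65
tool_pos: [0.5013, -0.2102, 0.3444]
eef_rot: [-0.012, 1.0, -0.001, 0.002]
contact_force: [-0.0, 0.3, 0.1]
opening: 0.004
finger_force: 0.0
```

Call:
move_arm(rows=[[0,0,0.03,0,0],[0,0,0.03,0,0],[0,0,0.03,0,0],[0,0,0.02,0,0],[0,0,0,0,0],[0,0,0,0,0]])

```text
clock: 10.15
tool_pos: [0.5013, -0.2079, 0.2339]
eef_rot: [-0.014, 1.0, 0.0, -0.001]
contact_force: [0.9, -0.6, 0.6]
opening: 0.005
finger_force: 0.0
```

```bash
python3 - <<'E'
from h import *
s=snapshot("top");save("top2",s["color"][140:310,250:470]);np.savez("top2.npz",**s)
im=cv2.resize(s["color"][140:310,250:470],None,fx=3,fy=3,interpolation=2)
s2=snapshot("side");b=cv2.resize(s2["color"][120:320,200:400],None,fx=2.5,fy=2.5)[:510,:]
b=cv2.resize(b,(500,510));a=cv2.resize(im,(300,232));save("both2",cv2.resize(np.hstack([cv2.resize(im,(400,309)),cv2.resize(s2["color"][120:320,200:440],(371,309))]),None,fx=1,fy=1))
E
```

```text
(no output)
```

View pics/both2.png

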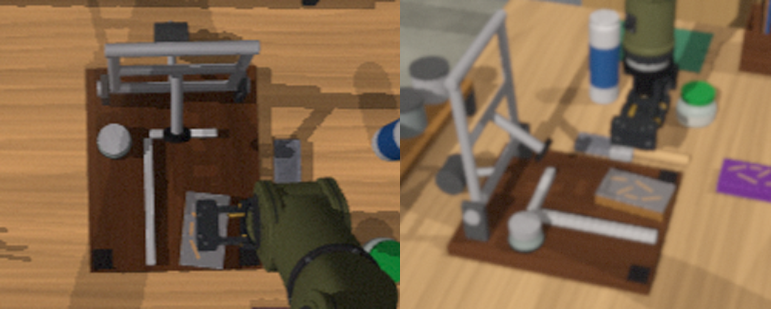

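The left half shows the hold-down upright and open, with the foot at (177,133). The block at about (205,230) is unmoved, and the gripper is on its right. I descend and push toward the fence.

Call:
move_arm(rows=[[0,0,0.015,0,0],[0,0,0.015,0,0],[0,0,0.011,0,0],[0,0,0,0,0],[0,0.002,0,0,0],[0,0.003,0,0,0],[0,0.003,0,0,0],[0,0.003,0,0,0],[0,0.002,0,0,0],[0,0.0015,0,0,0]])

```text
clock: 11.08
tool_pos: [0.5012, -0.1931, 0.1937]
eef_rot: [-0.014, 1.0, 0.0, 0.0]
contact_force: [-0.6, 1.1, -0.3]
opening: 0.008
finger_force: 0.0
```

```bash
python3 - <<'E'
from h import *
s=snapshot("side");P=cloud(s);c=s["color"].astype(int)
T=lambda p:((p[...,:2]-[.5734,-.096])@np.array([[np.cos(.028),-np.sin(.028)],[np.sin(.028),np.cos(.028)]]))*1000
B=T(P);z=P[...,2]
m=(abs(z-.0435)<.005)&(B[...,0]>-145)&(B[...,0]<20)&(B[...,1]<29)&(B[...,1]>-85)
n,l,st,ce=cv2.connectedComponentsWithStats(m.astype(np.uint8));i=1+st[1:,4].argmax()
print(st[i],cv2.minAreaRect(B[l==i].astype(np.float32)),np.median(z[l==i]))
m=(abs(z-.036)<.004)&(B[...,0]>-130)&(B[...,0]<60)&(B[...,1]<60)&(B[...,1]>22)
q=B[m];print("fence y",np.percentile(q[:,1],[2,10,50,90,98]),m.sum(),np.percentile(q[:,0],[2,98]))
t=np.array(r.get_state()["tool_pos"]);print(T(t),t)
E
```

```text
[327 231  52  28 814] ((-80.30068969726562, -34.912235260009766), (66.88995361328125, 110.00325012207031), 84.21311950683594) 0.043102626167037916
fence y [37.09336254 39.30549275 46.10845655 50.93390402 52.18038678] 384 [-127.35164547   56.04531241]
[-74.91140348 -94.77063952] [ 0.50117119 -0.19283074  0.19361651]
```

Call:
move_arm(rows=[[0,0.001,0,0,0],[0,0.001,0,0,0],[0,0.001,0,0,0],[0,0.001,0,0,0],[0,0.001,0,0,0],[0,0.001,0,0,0],[0,0.001,0,0,0],[0,0.001,0,0,0],[0,0.001,0,0,0],[0,0.001,0,0,0]])

```text
clock: 11.97
tool_pos: [0.5008, -0.184, 0.1934]
eef_rot: [-0.013, 1.0, -0.0, 0.0]
contact_force: [0.2, -0.8, -0.3]
opening: 0.006
finger_force: 0.7
```

Call:
move_arm(rows=[[0,0.001,0,0,0],[0,0.001,0,0,0],[0,0.001,0,0,0],[0,0.001,0,0,0],[0,0.001,0,0,0],[0,0.001,0,0,0],[0,0.001,0,0,0],[0,0.001,0,0,0],[0,0.001,0,0,0],[0,0.001,0,0,0]])

```text
clock: 12.8
tool_pos: [0.5005, -0.1735, 0.1934]
eef_rot: [-0.014, 1.0, 0.0, -0.0]
contact_force: [0.4, -0.8, -0.8]
opening: 0.004
finger_force: 0.7
```

Call:
move_arm(rows=[[0,0.001,0,0,0],[0,0.001,0,0,0],[0,0.001,0,0,0],[0,0.001,0,0,0],[0,0.001,0,0,0],[0,0.001,0,0,0],[0,0.001,0,0,0],[0,0.001,0,0,0],[0,0.001,0,0,0],[0,0.001,0,0,0]])

```text
clock: 13.63
tool_pos: [0.5002, -0.1634, 0.1934]
eef_rot: [-0.014, 1.0, 0.0, -0.0]
contact_force: [0.3, -1.2, -1.3]
opening: 0.009
finger_force: 0.7
```

Call:
move_arm(rows=[[0,0.0009,0,0,0],[0,0.0009,0,0,0],[0,0.0009,0,0,0],[0,0.0009,0,0,0],[0,0.0009,0,0,0],[0,0.0009,0,0,0]])

```text
clock: 14.13
tool_pos: [0.5, -0.1581, 0.1934]
eef_rot: [-0.014, 1.0, 0.0, -0.0]
contact_force: [-0.2, -0.8, -1.1]
opening: 0.006
finger_force: 0.7
```

Call:
move_arm(rows=[[0,0.0008,0,0,0],[0,0.0008,0,0,0],[0,0.0008,0,0,0],[0,0.0008,0,0,0],[0,0.0008,0,0,0],[0,0.0008,0,0,0]])

```text
clock: 14.63
tool_pos: [0.4999, -0.1533, 0.1934]
eef_rot: [-0.014, 1.0, 0.0, -0.0]
contact_force: [-1.0, -1.1, -0.1]
opening: 0.006
finger_force: 0.7
```

Call:
move_arm(rows=[[0,0.0008,0,0,0],[0,0.0008,0,0,0],[0,0.0008,0,0,0],[0,0.0008,0,0,0]])

```text
clock: 14.97
tool_pos: [0.4998, -0.1501, 0.1934]
eef_rot: [-0.014, 1.0, 0.0, -0.0]
contact_force: [0.1, -0.9, -0.4]
opening: 0.006
finger_force: 0.7
```

Call:
move_arm(rows=[[0,0.0007,0,0,0],[0,0.0007,0,0,0],[0,0.0007,0,0,0],[0,0.0007,0,0,0]])

```text
clock: 15.3
tool_pos: [0.4998, -0.1473, 0.1934]
eef_rot: [-0.014, 1.0, 0.0, -0.0]
contact_force: [0.4, -1.5, -0.2]
opening: 0.003
finger_force: 0.7
```

Call:
move_arm(rows=[[0,0.0007,0,0,0],[0,0.0007,0,0,0],[0,0.0007,0,0,0]])

```text
clock: 15.55
tool_pos: [0.4997, -0.1452, 0.1934]
eef_rot: [-0.014, 1.0, 0.0, 0.0]
contact_force: [-0.4, -1.0, -1.0]
opening: 0.004
finger_force: 0.7
```

Call:
move_arm(rows=[[0,0.0006,0,0,0],[0,0.0006,0,0,0],[0,0.0006,0,0,0],[0,0.0006,0,0,0]])

```text
clock: 15.88
tool_pos: [0.4996, -0.1428, 0.1934]
eef_rot: [-0.014, 1.0, 0.0, -0.0]
contact_force: [-0.7, -1.6, -0.2]
opening: 0.002
finger_force: 0.7
```

```bash
python3 - <<'E'
from h import *
s=snapshot("side");save("side3",cv2.resize(s["color"][200:310,220:400],None,fx=4,fy=4,interpolation=2))
E
```

```text
(no output)
```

View pics/side3.png

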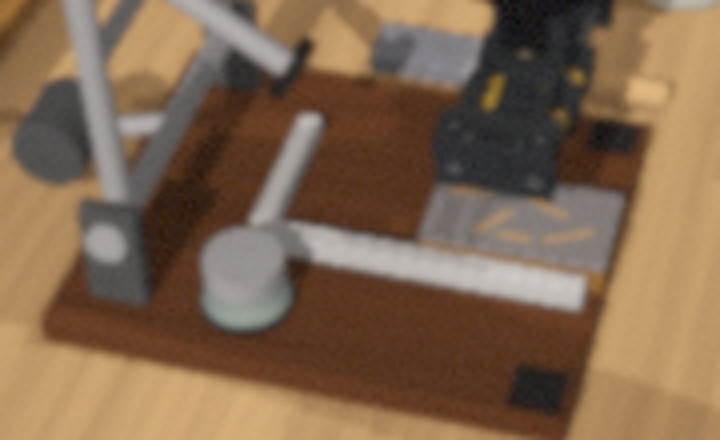

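The side crop shows the block at (520,225) near the fence, line (300,240)–(585,290), with a few mm of gap left. I continue slowly.

Call:
move_arm(rows=[[0,0.0007,0,0,0],[0,0.0007,0,0,0],[0,0.0007,0,0,0],[0,0.0007,0,0,0]])

```text
clock: 16.27
tool_pos: [0.4992, -0.1405, 0.1934]
eef_rot: [-0.013, 1.0, -0.0, -0.001]
contact_force: [-2.3, -4.0, -0.3]
opening: 0.004
finger_force: 1.8
```

Call:
move_arm(rows=[[0,0.0007,0,0,0],[0,0.0007,0,0,0],[0,0.0007,0,0,0],[0,0.0007,0,0,0]])

```text
clock: 16.6
tool_pos: [0.499, -0.1398, 0.1935]
eef_rot: [-0.012, 1.0, -0.002, -0.001]
contact_force: [0.5, -8.6, 0.0]
opening: 0.004
finger_force: 4.7
```

Call:
move_arm(rows=[[0,0.0007,0,0,0],[0,0.0007,0,0,0],[0,0.0007,0,0,0]])

```text
clock: 16.85
tool_pos: [0.499, -0.1393, 0.1936]
eef_rot: [-0.011, 1.0, -0.003, -0.001]
contact_force: [-0.6, -12.8, 0.1]
opening: 0.002
finger_force: 6.7
```

Call:
move_arm(rows=[[0,0,0,0,0],[0,0,0,0,0],[0,0,0,0,0],[0,0,0,0,0],[0,0,0,0,0],[0,0,0,0,0]])

```text
clock: 17.35
tool_pos: [0.4989, -0.1394, 0.1936]
eef_rot: [-0.011, 1.0, -0.003, -0.001]
contact_force: [-0.1, -12.1, 0.0]
opening: 0.007
finger_force: 6.0
```

```bash
python3 - <<'E'
from h import *
s=snapshot("side");save("side4",cv2.resize(s["color"][200:310,220:400],None,fx=4,fy=4,interpolation=2))
P=cloud(s);T=lambda p:((p[...,:2]-[.5734,-.096])@np.array([[np.cos(.028),-np.sin(.028)],[np.sin(.028),np.cos(.028)]]))*1000
B=T(P);z=P[...,2]
m=(abs(z-.0435)<.004)&(B[...,0]>-145)&(B[...,0]<20)&(B[...,1]<39)&(B[...,1]>-45)
n,l,st,ce=cv2.connectedComponentsWithStats(m.astype(np.uint8));i=1+st[1:,4].argmax()
q=B[l==i]
print(st[i],cv2.minAreaRect(q.astype(np.float32)),np.percentile(q,[1,99],0))
print(r.get_state()["contact_force"])
E
```

```text
[325 246  51  23 753] ((-84.93536376953125, 4.929101943969727), (110.1169204711914, 68.29074096679688), 0.2316882163286209) [[-139.42144671  -25.157358  ]
 [ -31.45013129   38.67878062]]
[ -0.83297139 -13.18774285  -0.46942594]
```

View pics/side4.png

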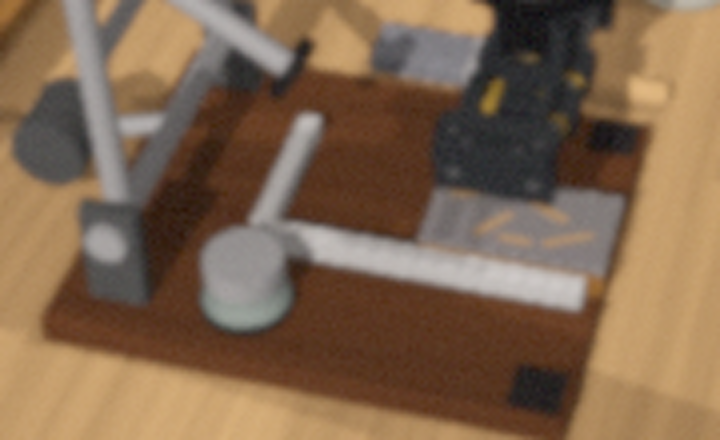

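Flush along the fence: the block's side lies on the fence from (425,235) to (600,275), measured turn 0.2°, pressed with about 12 N. Now I go round to its front end.

Call:
move_arm(rows=[[0,-0.003,0,0,0],[0,-0.006,0,0,0],[0,-0.009,0,0,0],[0,-0.009,-0.01,0,0],[0.01,0,-0.02,0,0],[0.02,0,-0.015,0,0],[0.025,0,0,0,0],[0.025,0.01,0,0,0],[0.016,0.02,0,0,0],[0,0.02,0,0,0]])

```text
clock: 18.23
tool_pos: [0.3991, -0.1151, 0.2388]
eef_rot: [-0.012, 1.0, 0.0, -0.003]
contact_force: [0.4, 0.2, 1.0]
opening: 0.006
finger_force: 0.0
```

Call:
move_arm(rows=[[0,0.018,0,0,0],[0,0,0,0,0],[0,0,0,0,0]])

```text
clock: 18.48
tool_pos: [0.4031, -0.1048, 0.2384]
eef_rot: [-0.015, 1.0, 0.0, 0.0]
contact_force: [-0.4, -0.2, -0.1]
opening: 0.007
finger_force: 0.0
```

Call:
move_arm(rows=[[0,0.012,0,0,0],[0,0,0.02,0,0],[0,0,0.02,0,0],[0,0,0.005,0,0],[0,0,0,0,0],[0,0,0,0,0]])

```text
clock: 18.98
tool_pos: [0.4045, -0.0978, 0.2243]
eef_rot: [-0.013, 1.0, -0.001, -0.005]
contact_force: [0.3, 0.3, -0.1]
opening: 0.008
finger_force: 0.0
```

Call:
move_arm(rows=[[-0.002,0,0,0,0],[-0.002,0,0,0,0],[-0.002,0,0,0,0],[-0.0015,0,0,0,0],[-0.0015,0,0,0,0],[-0.0015,0,0,0,0],[-0.001,0,0,0,0],[-0.001,0,0,0,0],[-0.001,0,0,0,0],[-0.001,0,0,0,0]])

```text
clock: 19.82
tool_pos: [0.4188, -0.0964, 0.2242]
eef_rot: [-0.014, 1.0, -0.001, -0.005]
contact_force: [-0.4, 0.3, 0.4]
opening: 0.003
finger_force: 0.0
```

```bash
python3 - <<'E'
from h import *
s=r.get_state();print(s["q"],s["tool_pos"],s["contact_force"])
E
```

```text
[ 0.23754337  0.8257956  -0.19340189  2.26759249  1.13619538  0.15969488
  0.57127957] [ 0.41880861 -0.09642683  0.22424132] [-0.38212051  0.31551665  0.41117652]
```

Call:
move_arm(rows=[[0,0,0.005,0,0],[0,0,0.005,0,0],[0,0,0,0,0]])

```text
clock: 20.07
tool_pos: [0.4187, -0.0962, 0.2138]
eef_rot: [-0.014, 1.0, -0.001, -0.005]
contact_force: [0.2, -0.3, -0.7]
opening: 0.007
finger_force: 0.0
```

Call:
move_arm(rows=[[0.003,0,0,0,0],[0.003,0,0,0,0],[0,0,0.004,0,0],[0,0,0.004,0,0],[0,0,0.004,0,0],[0,0,0.004,0,0],[0,0,0.004,0,0],[0,0,0,0,0],[0,0,0,0,0]])

```text
clock: 20.82
tool_pos: [0.4124, -0.0968, 0.1943]
eef_rot: [-0.014, 1.0, -0.001, -0.005]
contact_force: [-0.6, -0.7, 0.2]
opening: 0.004
finger_force: 0.0
```

```bash
python3 - <<'E'
from h import *
s=r.get_state();print(s["q"],s["tool_pos"],s["contact_force"])
E
```

```text
[ 0.25991671  0.89703019 -0.2254774   2.28903381  1.6912861   0.17965699
  0.02080192] [ 0.41241648 -0.09678304  0.19434706] [-0.64595066 -0.71646631  0.15137539]
```

Call:
move_arm(rows=[[-0.001,0.002,0,0,0],[-0.001,0.002,0,0,0],[-0.001,0,0,0,0],[-0.001,0,0,0,0],[-0.001,0,0,0,0],[-0.001,0,0,0,0],[-0.001,0,0,0,0],[-0.001,0,0,0,0],[-0.001,0,0,0,0],[-0.001,0,0,0,0]])

```text
clock: 21.65
tool_pos: [0.4224, -0.0924, 0.1942]
eef_rot: [-0.014, 1.0, -0.001, -0.005]
contact_force: [0.1, -0.2, -0.3]
opening: 0.008
finger_force: 0.0
```

Call:
move_arm(rows=[[-0.001,0,0,0,0],[-0.001,0,0,0,0],[-0.001,0,0,0,0],[-0.001,0,0,0,0],[-0.001,0,0,0,0],[-0.001,0,0,0,0],[-0.001,0,0,0,0],[-0.001,0,0,0,0],[-0.001,0,0,0,0],[-0.001,0,0,0,0]])

```text
clock: 22.48
tool_pos: [0.4317, -0.0922, 0.1941]
eef_rot: [-0.014, 1.0, -0.001, -0.006]
contact_force: [-4.6, -0.0, 3.5]
opening: 0.005
finger_force: 2.1
```

Call:
move_arm(rows=[[-0.001,0,0,0,0],[-0.001,0,0,0,0],[-0.001,0,0,0,0],[-0.001,0,0,0,0]])

```text
clock: 22.82
tool_pos: [0.4362, -0.0922, 0.1941]
eef_rot: [-0.014, 1.0, -0.001, -0.005]
contact_force: [-5.3, -0.4, 5.2]
opening: 0.013
finger_force: 2.6
```

```bash
python3 - <<'E'
from h import *
s=snapshot("side");save("side5",cv2.resize(s["color"][200:310,250:430],None,fx=4,fy=4,interpolation=2))
print(r.get_state()["contact_force"],r.get_state()["moment"])
E
```

```text
[-3.71769508 -0.07454508  4.38577953] [-0.0341253   0.90032194 -0.00620861]
```

View pics/side5.png

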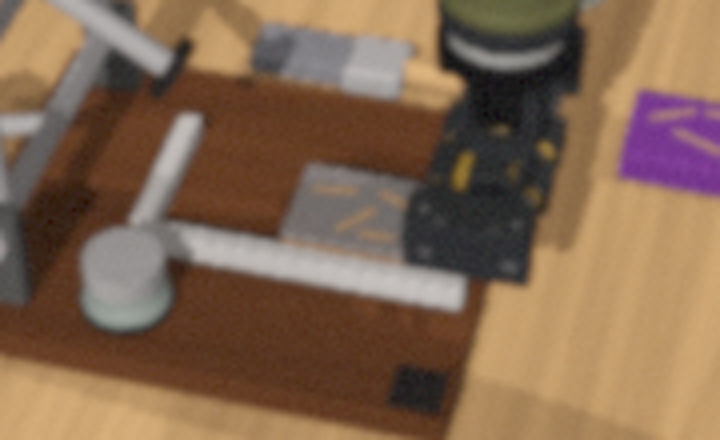

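The side crop looks normal: the finger is at the block's front end and the block lies along the fence. The upward force is probably pad friction, so I ease the tool up while pushing.

Call:
move_arm(rows=[[-0.001,0,-0.0004,0,0],[-0.001,0,-0.0004,0,0],[-0.001,0,-0.0004,0,0],[-0.001,0,-0.0004,0,0]])

```text
clock: 23.2
tool_pos: [0.4411, -0.0918, 0.1956]
eef_rot: [-0.014, 1.0, -0.001, -0.004]
contact_force: [-0.6, -0.6, -0.5]
opening: 0.003
finger_force: 0.8
```

Call:
move_arm(rows=[[-0.0015,0,0,0,0],[-0.002,0,0,0,0],[-0.002,0,0,0,0],[-0.002,0,0,0,0],[-0.002,0,0,0,0],[-0.002,0,0,0,0],[-0.002,0,0,0,0],[-0.002,0,0,0,0],[-0.002,0,0,0,0],[-0.002,0,0,0,0]])

```text
clock: 24.03
tool_pos: [0.4592, -0.0915, 0.1955]
eef_rot: [-0.014, 1.0, -0.001, -0.006]
contact_force: [-5.9, 0.1, 5.5]
opening: 0.009
finger_force: 2.7
```

Call:
move_arm(rows=[[-0.002,0,0,0,0],[-0.002,0,0,0,0],[-0.002,0,0,0,0],[-0.002,0,0,0,0],[-0.002,0,0,0,0],[-0.002,0,0,0,0],[-0.002,0,0,0,0],[-0.002,0,0,0,0],[-0.002,0,0,0,0],[-0.002,0,0,0,0]])

```text
clock: 24.87
tool_pos: [0.4792, -0.091, 0.1953]
eef_rot: [-0.014, 1.0, -0.001, -0.006]
contact_force: [-3.5, -1.0, 5.0]
opening: 0.004
finger_force: 2.6
```

Call:
move_arm(rows=[[-0.002,0,0,0,0],[-0.002,0,0,0,0],[-0.002,0,0,0,0],[-0.0015,0,0,0,0],[-0.001,0,0,0,0],[-0.001,0,0,0,0],[-0.001,0,0,0,0],[-0.001,0,0,0,0],[-0.001,0,0,0,0],[-0.001,0,0,0,0]])

```text
clock: 25.7
tool_pos: [0.4926, -0.0906, 0.1952]
eef_rot: [-0.014, 1.0, -0.001, -0.006]
contact_force: [-5.8, 0.1, 5.9]
opening: 0.001
finger_force: 2.8
```

Call:
move_arm(rows=[[-0.001,0,-0.0004,0,0],[-0.001,0,-0.0004,0,0],[-0.001,0,-0.0004,0,0],[-0.001,0,-0.0002,0,0],[-0.001,0,0,0,0],[-0.001,0,0,0,0],[-0.001,0,0,0,0],[-0.001,0,0,0,0],[-0.0008,0,0,0,0],[-0.0008,0,0,0,0]])

```text
clock: 26.53
tool_pos: [0.5027, -0.0902, 0.1964]
eef_rot: [-0.014, 1.0, -0.001, -0.005]
contact_force: [-3.7, -0.6, 2.3]
opening: 0.007
finger_force: 2.1
```

Call:
move_arm(rows=[[-0.0008,0,0,0,0],[-0.0008,0,0,0,0],[-0.0008,0,0,0,0],[-0.0008,0,0,0,0],[-0.0008,0,0,0,0],[-0.0008,0,0,0,0]])

```text
clock: 27.03
tool_pos: [0.5073, -0.0901, 0.1964]
eef_rot: [-0.014, 1.0, -0.001, -0.006]
contact_force: [-6.1, -0.0, 4.8]
opening: 0.004
finger_force: 2.7
```

Call:
move_arm(rows=[[-0.0008,0,0,0,0],[-0.0008,0,0,0,0],[-0.0008,0,0,0,0],[-0.0008,0,0,0,0]])

```text
clock: 27.37
tool_pos: [0.5105, -0.09, 0.1964]
eef_rot: [-0.014, 1.0, -0.001, -0.006]
contact_force: [-5.5, -0.9, 4.9]
opening: 0.004
finger_force: 2.8
```

Call:
move_arm(rows=[[-0.0007,0,-0.0003,0,0],[-0.0007,0,-0.0003,0,0],[-0.0007,0,-0.0003,0,0],[-0.0007,0,-0.0002,0,0]])

```text
clock: 27.7
tool_pos: [0.5144, -0.0898, 0.1973]
eef_rot: [-0.014, 1.0, -0.001, -0.005]
contact_force: [-1.1, -0.2, -0.8]
opening: 0.003
finger_force: 0.7
```

Call:
move_arm(rows=[[-0.0007,0,-0.0001,0,0],[-0.0007,0,-0.0001,0,0],[-0.0007,0,-0.0001,0,0],[-0.0007,0,0,0,0]])

```text
clock: 28.03
tool_pos: [0.5157, -0.09, 0.1974]
eef_rot: [-0.014, 1.0, -0.001, -0.006]
contact_force: [-5.9, 0.1, 2.4]
opening: 0.004
finger_force: 2.8
```

Call:
move_arm(rows=[[-0.0007,0,0,0,0],[-0.0007,0,0,0,0],[-0.0007,0,0,0,0],[-0.0007,0,0,0,0]])

```text
clock: 28.37
tool_pos: [0.5165, -0.0898, 0.1974]
eef_rot: [-0.014, 1.0, -0.002, -0.009]
contact_force: [-10.5, 0.2, 7.3]
opening: 0.003
finger_force: 5.5
```

Call:
move_arm(rows=[[-0.0006,0,-0.0002,0,0],[-0.0006,0,-0.0002,0,0],[0,0,0,0,0],[0,0,0,0,0],[0,0,0,0,0],[0,0,0,0,0]])

```text
clock: 28.87
tool_pos: [0.5168, -0.0898, 0.1975]
eef_rot: [-0.014, 1.0, -0.002, -0.01]
contact_force: [-10.4, -0.0, 5.0]
opening: 0.005
finger_force: 5.6
```

```bash
cat > chk.py <<'E'
from h import *
import sys
s=snapshot("side");save(sys.argv[1],cv2.resize(s["color"][130:310,200:400],None,fx=3.3,fy=3.3,interpolation=2))
P=cloud(s);T=lambda p:((p[...,:2]-[.5734,-.096])@np.array([[np.cos(.028),-np.sin(.028)],[np.sin(.028),np.cos(.028)]]))*1000
B=T(P);z=P[...,2]
m=(abs(z-.0435)<.004)&(B[...,0]>-75)&(B[...,0]<70)&(B[...,1]<39)&(B[...,1]>-45)
n,l,st,ce=cv2.connectedComponentsWithStats(m.astype(np.uint8));i=1+st[1:,4].argmax()
q=B[l==i]
print(st[i],cv2.minAreaRect(q.astype(np.float32)),np.percentile(q,[1,99],0))
print(r.get_state()["contact_force"])
E
python3 chk.py side6
```

```text
[288 235  29  23 441] ((29.647708892822266, 5.465662002563477), (64.16495513916016, 68.09766387939453), 4.3922295570373535) [[ -2.09392626 -26.7004394 ]
 [ 59.53316819  37.84066556]]
[-11.73480648   0.14112393   4.45655211]
```

View pics/side6.png

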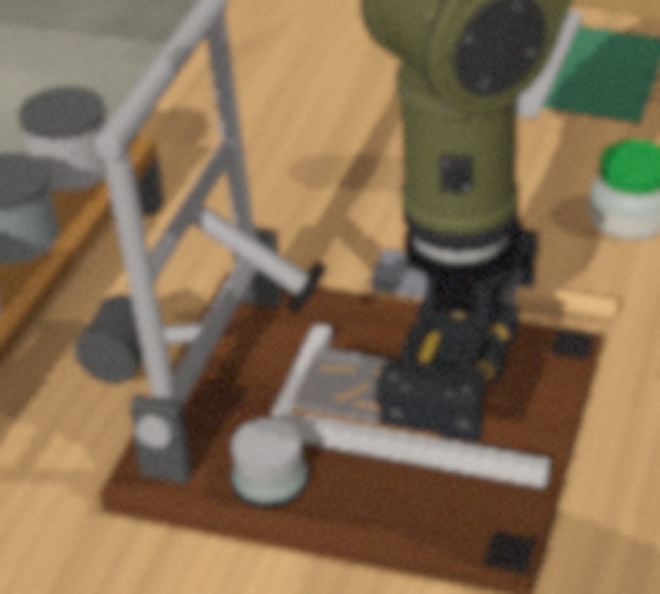

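The side view shows the block's rear against the stop at about (300,385) and its left side along the fence, pressed with about 11 N. The hold-down stays open. I back off and check.

Call:
move_arm(rows=[[0.001,0,-0.001,0,0],[0.002,0,0,0,0],[0.004,0,0,0,0],[0.008,0,0,0,0],[0.015,0,0,0,0],[0.015,0,-0.01,0,0],[0.01,0,-0.03,0,0],[0,0,-0.03,0,0],[0,-0.03,-0.03,0,0],[0,-0.03,0,0,0]])

```text
clock: 29.75
tool_pos: [0.4705, -0.149, 0.3043]
eef_rot: [-0.016, 1.0, -0.001, 0.0]
contact_force: [-0.0, -0.6, 0.0]
opening: 0.006
finger_force: 0.0
```

Call:
move_arm(rows=[[0,-0.035,0,0,0],[0,-0.035,0,0,0],[0,-0.035,0,0,0],[0,-0.02,0,0,0],[0,0,0,0,0]])

```text
clock: 30.17
tool_pos: [0.471, -0.2813, 0.2991]
eef_rot: [-0.009, 1.0, -0.003, -0.004]
contact_force: [0.2, 0.4, -0.3]
opening: 0.009
finger_force: 0.0
```

```bash
python3 chk.py side7; python3 - <<'E'
from h import *
s=snapshot("top");a=cv2.resize(s["color"][160:300,290:410],(600,600)[:2],interpolation=2);a=cv2.resize(s["color"][165:295,290:400],None,fx=4.4,fy=4.4,interpolation=2)
b=cv2.imread("pics/side7.png")[...,::-1];b=b[250:520,180:600];save("fin",np.vstack([cv2.resize(a[150:520],(600,458))[:330],cv2.resize(b,(600,270))]))
P=cloud(s);T=lambda p:((p[...,:2]-[.5734,-.096])@np.array([[np.cos(.028),-np.sin(.028)],[np.sin(.028),np.cos(.028)]]))*1000
B=T(P);z=P[...,2];m=(abs(z-.0435)<.0035)&(abs(B[...,0]-5)<75)&(abs(B[...,1])<45)
n,l,st,ce=cv2.connectedComponentsWithStats(m.astype(np.uint8));i=1+st[1:,4].argmax();print(cv2.minAreaRect(B[l==i].astype(np.float32)))
E
```

```text
[287 235  53  27 867] ((6.768577575683594, 4.4977874755859375), (114.24517059326172, 68.90584564208984), 0.07540535181760788) [[-49.64607624 -26.56472926]
 [ 58.46735282  38.07482329]]
[ 0.14328787  0.03572882 -0.2889974 ]
((6.544582366943359, 4.293600082397461), (64.9776382446289, 111.63450622558594), 88.71180725097656)
```

View pics/fin.png

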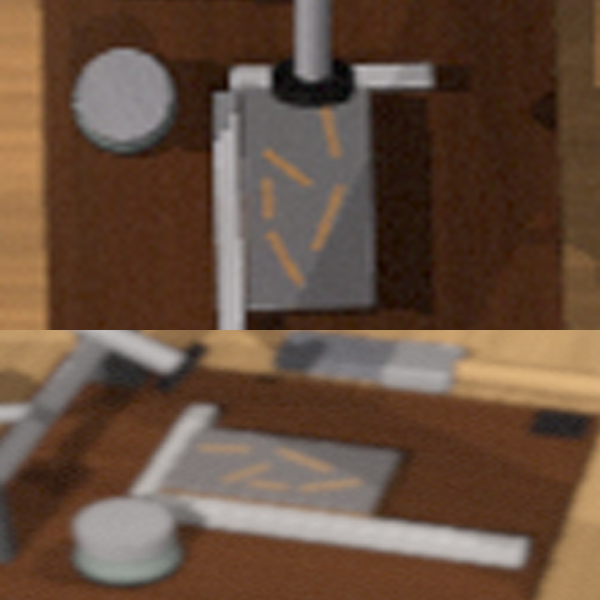

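The last crop shows the block's left edge running along the fence (x≈245) and its rear at the stop (y≈88). Its edges are parallel to both, and the arm is clear. I hand in.

```bash
python3 -c "
from plant import r
print(r.get_state()['qd'].round(3));print(r.finish_job())"
```

```text
[-0.036 -0.009 -0.03   0.029 -0.006 -0.001 -0.   ]
the job is handed in; nothing more can be done
None
```

I've handed in the job: the hold-down rests open, and the block looks flush with fence and back stop (pressed at about 12 N and 11 N), though the cameras would not show a gap under about 1 mm.

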